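Fetch the slide carrier from behind the vials

TASK

Clear the three sample vials from the front of the storage dock onto the green parking tray, then slide the slide carrier forward from under the dock's lip and lay it flat on the lit window of the grey scanner stage, square within the corner marks (either way round). Then stand every vial back on the same ring of the dock that it came from. Keep the vials upright throughout and leave the flask and the beaker where they are.

Things in the scene. Friction and masses are not known exactly. Their poses are not given: they have to be found in the camera images.
- amber_vial: Brown glass vial with black cap, 23 mm diameter, 51 mm high, 22 g, origin at the centre of its underside, z up. It starts upright on one of the three rings of the dock; which one varies. Grasp it round the body.
- blue_vial: Clear glass vial with blue cap, 23 mm diameter, 51 mm high, 22 g, origin at the centre of its underside, z up. It starts upright on one of the three rings of the dock; which one varies. Grasp it round the body.
- white_vial: Clear glass vial with white cap, 23 mm diameter, 46 mm high, 22 g, origin at the centre of its underside, z up. It starts upright on one of the three rings of the dock; which one varies. Grasp it round the body.
- slide_carrier: Black plate with two microscope slides, 90 (x) x 110 (y) x 8 mm, 0.1 to 0.2 kg, origin at the centre of its underside, z up. A red grip fin on its middle, 40 mm along x, 12 mm thick in y, top 38 mm above the origin: pinch it across y. Starts on the dock's deck at the dock's x 0, y 0, same yaw, rear edge under the lip with 3.5 mm gap above.
- dock: Fixed dock, origin on the worktop under the carrier's home; -x is its open front. Deck top z 12 mm, x -94 to +60, 150 wide. Three painted black rings, 39 wide, at x -66, y -48, 0, +48: a vial on each blocks the carrier. Blue rear lip (x +23 to +60, z 23.5 to 29.5) overhangs the carrier by 22 mm: slide it 35 mm to -x before lifting. Side guides 6 mm high beside it, back from x -36.
- parking_tray: Fixed green tray, outside 110 (x) x 190 (y) mm, rim 13 mm high and 5 mm thick, inside 100 x 180 mm, floor at z 5 mm. Origin at the centre of its underside, z up. It lies to one side of the dock, the stage to the other; which side varies.
- scan_stage: Fixed grey scanner stage, 150 (x) x 170 (y) mm, flat top at z 20 mm with a lit white window 90 (x) x 110 (y) mm at its centre, framed by four black corner marks painted flat. Origin at the centre of its underside, z up. The carrier belongs centred on the window, its x along the stage's x, either way round.
- flask: Conical glass flask, 65 mm diameter at the foot, 101 mm high, standing behind the dock; bystander. Origin at the centre of its underside.
- glass_beaker: Open glass beaker, 54 mm diameter, 67 mm high, standing behind the dock; bystander. Origin at the centre of its underside.

How it is judged:
By the outcome, as a careful person would: the job done as asked, in the order asked, and still so for the second after the job is handed in, with the robot touching nothing.
It also fails if it takes over 144 s, if anything falls off the work surface, if the arm or the gripper's body presses on something with over 40 N, if the wrist force passes 120 N, or if a joint passes its speed limit or range.

ROBOT

A 7-joint arm with a two-finger parallel gripper is mounted at the origin on the work surface; the furniture and walls round the work are solid. World frame = base frame: x ahead of the robot, y to its left, z up, the work surface at z = 0. Lengths are in m, angles in rad, forces in N, time in s.
With the tool pointing down it reaches from about 0.425 to 0.925 m from the base axis. Payload 6.8 kg.
Tool frame: the origin (TCP) lies midway between the tips of the shut fingers; the grasp point (between the pads) lies r.grip_point_offset behind it (r.grip_point_offset is the distance from the TCP to the grasp point, in m); z points along the fingers, y is the line along which they close (so a half turn about z gives the same grasp; the last joint's range is limited). The gripper opens to 85 mm and grips with 20 to 120 N. Pads are 22 mm wide; open, the fingers measure 114 mm over their backs; the gripper's body (76 mm by 85 mm) begins 54 mm behind the grasp point. The pads swing forward as they close: fully open they stand 13 mm farther back than shut.
Start: joints at [-1.372, 0.477, 0.022, 1.555, -0.011, 1.109, -0.083], TCP at [0.204, 0.643, 0.231] pointing down, gripper open.
Joint ranges: [-2.96, 2.96], [-0.34, 2.1], [-1.41, 1.46], [0.24, 2.44], [-1.37, 4.51], [0.17, 1.92], [-2.96, 2.96]. Speed limits (rad/s): [2.39, 2.39, 3.14, 3.14, 3.14, 3.14, 3.14].

INTERFACE

Orientations are given as a rotation vector (axis times angle).
In Python, from bench import r gives the robot as it stands. The module is installed in compiled form; this text tells all that it offers.
- The arm moves only by the shell command python3 -m crank 'ROWS' [FORCE]. ROWS is JSON, a list of rows, each a list of 5 numbers: the shift along the world's x, y, z in units of 200 mm (1.0 is 200 mm), then the turn about the world's z in units of 45 degrees (1.0 is 45 degrees), then the opening, from -1 (shut) to 1 (fully open). In form: [[dx, dy, dz, turn, jaw], ...]. A call has 1 to 8 rows; each row shifts and turns the commanded pose from where the row before left it; what a row does not reach is not made up. A row lasts 1/12 s, in which the tool goes at most 41.7 mm and 7.16 degrees, less where a joint would pass 70% of its speed; a pose out of reach is approached as far as the arm can. A call with a number of a shift or a turn outside -1 to 1 is refused whole. A call with a gripper value outside its range is refused whole. The fingers move at their own pace and stop on an object; FORCE is the grip in N (left out, the last holds). Time passes only in rows, so rows that do not move let the fingers close. It gives the time, the measured TCP pose, the force, the opening and the grip force at its end, in the units of the state.
- r.get_obs(): the state, without advancing time (a new reading comes with each control period).
- r.grab_frame(name): name is "side" or "top" or "wrist"; returns the picture (384x512x3 uint8, blue, green, red); there is no depth.
- r.camera_model(name): a dict with "fx", "fy", "cx", "cy" (pixels), "R" (3x3) and "t" (3): a world point X has camera coordinates R X + t. Camera axes: x right, y down, z forward; pixel columns grow to the right and rows downward; lengths in m; the calibration is good to about 2 mm. A picture is of the moment at which its call begins: read the wrist's pose just before it. camera_model takes no time and is no camera call; for the wrist camera it gives the pose at the moment of the call.
- r.hand_in(): hands the job in; it is judged then, once.
The state is a dict: "clock": time; "joints": joint angles; "qvel": joint speeds; "tau": joint torques, N m; "tcp_pos": TCP position; "orientation": TCP orientation; "contact_force": force on the tool from outside, world axes, zero at the start; "moment": the same for the moment, N m; "grip_width": finger opening in m; "gripper_force": force on a finger pad.
Only numpy, scipy, OpenCV 4.12 (cv2) and the standard library are available. Lean on these libraries where they do the work, as an engineer would, in place of code of your own. Each camera call takes 0.05 s, during which the arm holds its last target. There are 200 camera calls.

## Working session

There is one attempt and no reset: what is moved stays moved. The work goes in short steps, Python scripts to look and compute and a shell command to move; the robot and the scene stay as the last step left them, time stands still between calls to the robot, and variables do not carry over. Pictures are saved under pics/ and viewed, at most 17 in all, crops included, and the job is handed in when it is done.

```bash
mkdir -p pics; python3 - <<'E'
from bench import r
import cv2
o=r.get_obs();print({k:o[k] for k in('clock','tcp_pos','orientation','grip_width')},r.grip_point_offset)
for n in('top','side'):
    cv2.imwrite(f'pics/{n}0.png',r.grab_frame(n)); c=r.camera_model(n); print(n,c)
E
```

```text
{'clock': 0.0, 'tcp_pos': array([0.20370285, 0.64290834, 0.23034286]), 'orientation': array([-4.80084000e-01, -3.10451776e+00,  2.84540870e-03]), 'grip_width': 0.08513964993320829} 0.0187
top {'fx': 489.56877401131317, 'fy': 489.56877401131317, 'cx': 261.9191999068099, 'cy': 200.0853197294949, 'R': array([[-0.00632352, -0.99972274, -0.02268184],
       [-0.98707305,  0.00987285, -0.15996661],
       [ 0.16014619,  0.02137708, -0.9868618 ]]), 't': array([0.01175545, 0.62222773, 1.14049437])}
side {'fx': 364.9172364444535, 'fy': 364.9172364444535, 'cx': 260.8189425094667, 'cy': 188.30107900114848, 'R': array([[ 8.92982204e-01, -4.50091971e-01,  1.45179312e-05],
       [-2.78260385e-01, -5.52093791e-01, -7.85979391e-01],
       [ 3.53771029e-01,  7.01861570e-01, -6.18252696e-01]]), 't': array([-0.56314465,  0.19892551,  0.70085376])}
```

View pics/top0.png

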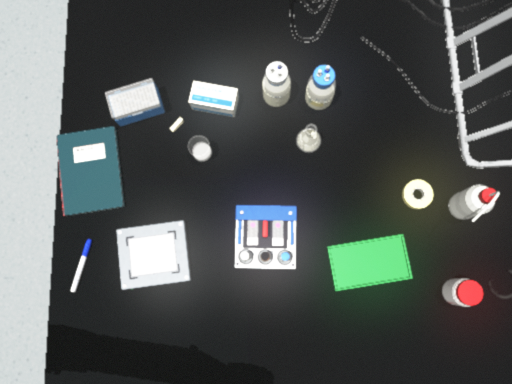

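View pics/side0.png

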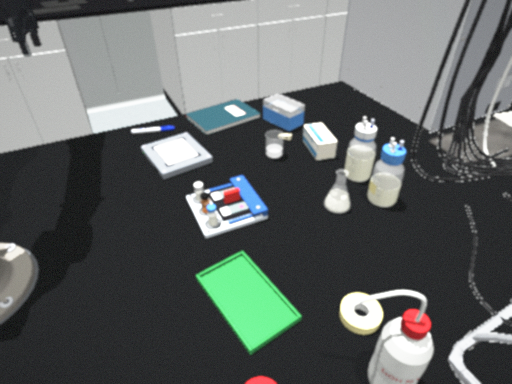

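The top view has the dock at about (265,237), with the lip at the far side (up = +x). The stage is at left (153,255) and the tray at right (370,263). The vials sit at about (246,257) white, (265,257) amber and (285,257) blue. The arm is out of view.

```bash
cat > h.py <<'E'
from bench import r
import cv2, numpy as np
def back(c,uv,z):
    uv=np.atleast_2d(np.asarray(uv,float)); R,t=c['R'],c['t']
    d=np.c_[(uv[:,0]-c['cx'])/c['fx'],(uv[:,1]-c['cy'])/c['fy'],np.ones(len(uv))]@R
    o=-R.T@t
    return (o+d*((z-o[2])/d[:,2])[:,None])
def proj(c,X):
    p=np.atleast_2d(X)@c['R'].T+c['t']
    return np.c_[p[:,0]/p[:,2]*c['fx']+c['cx'],p[:,1]/p[:,2]*c['fy']+c['cy']]
def rect(mask,c,z):
    "largest blob as world rectangle: centre, size, angle deg, corners"
    cs,_=cv2.findContours(mask.astype('uint8'),cv2.RETR_EXTERNAL,cv2.CHAIN_APPROX_NONE)
    k=max(cs,key=cv2.contourArea)[:,0]
    w=back(c,k,z)[:,:2]
    return cv2.minAreaRect((w*1000).astype('float32'))
E
python3 - <<'E'
from h import *
im=cv2.imread('pics/top0.png'); c=r.camera_model('top')
hsv=cv2.cvtColor(im,cv2.COLOR_BGR2HSV); H,S,V=[hsv[...,i].astype(int) for i in range(3)]
def roi(x0,y0,x1,y1):
    m=np.zeros(H.shape,bool); m[y0:y1,x0:x1]=1; return m
print('tray',rect((abs(H-60)<15)&(S>120)&(V>80)&roi(320,225,420,300),c,.013))
print('stage',rect((V>90)&roi(105,212,200,300),c,.02))
print('lip',rect((abs(H-108)<12)&(S>130)&(V>80)&roi(225,195,305,224),c,.0295))
print('deck',rect((V>90)&roi(225,195,305,280),c,.012))
big=cv2.resize(im[195:280,215:315],None,fx=8,fy=7,interpolation=cv2.INTER_CUBIC)
cv2.imwrite('pics/dock0.png',cv2.resize(im[195:280,215:315],None,fx=7,fy=7,interpolation=cv2.INTER_CUBIC))
E
```

```text
tray ((471.9996032714844, -254.33563232421875), (112.7813949584961, 192.2349090576172), 8.987956047058105)
stage ((494.5306091308594, 276.87548828125), (154.1339569091797, 174.1541748046875), 7.148656368255615)
lip ((594.6063232421875, -1.513153076171875), (150.32049560546875, 37.34376907348633), 89.4403305053711)
deck ((537.6450805664062, -0.17932891845703125), (157.2775115966797, 162.28085327148438), 88.92250061035156)
```

View pics/dock0.png

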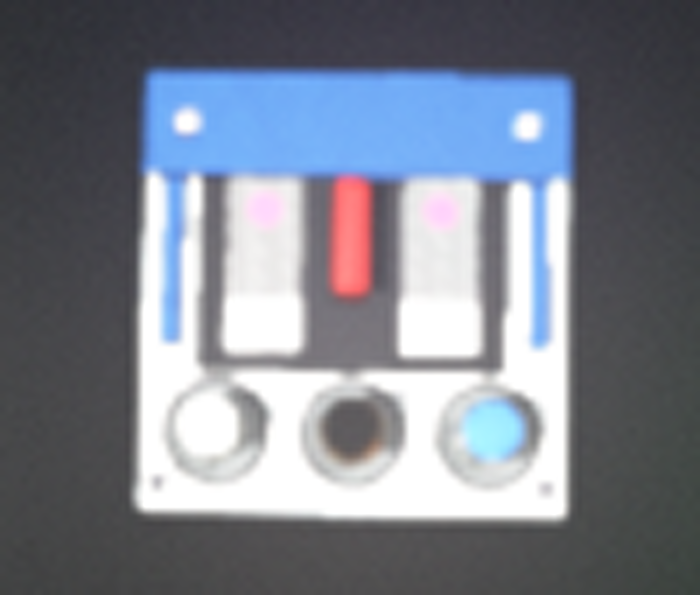

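Dock origin is about (553,-1), yaw about -0.8°. Tray is at (472,-254), yaw 9°, and stage at (494.5,277), yaw 7°; the measured sizes match the given ones to about 3 mm. White is at +y, amber in the middle, blue at -y. I'll move above the dock and refine with the wrist camera.

```bash
R='' ; python3 -m crank '[[0.15,-0.12,0,0.047,0],[0.15,-0.12,0,0.047,0],[0.15,-0.12,0,0.047,0],[0.15,-0.12,0,0.047,0],[0.15,-0.12,0,0.047,0],[0.15,-0.12,0,0.047,0],[0.15,-0.12,0,0.047,0],[0.15,-0.12,0,0.047,0]]' 25
python3 -m crank '[[0.03,-0.19,0,0,0],[0.03,-0.19,0,0,0],[0.03,-0.19,0,0,0],[0.03,-0.19,0,0,0],[0.03,-0.19,0,0,0],[0.03,-0.19,0,0,0],[0.03,-0.19,0,0,-0.2],[0.03,-0.19,0,0,-0.2]]'
python3 -m crank '[[0.03,-0.19,0,0,-0.2],[0.03,-0.19,0,0,-0.2],[0.03,-0.19,0,0,-0.2],[0.03,-0.17,0,0,-0.2],[0,0,0,0,-0.2],[0,0,0,0,-0.2],[0,0,0,0,-0.2]]'
python3 - <<'E'
from h import *
c=r.camera_model('wrist'); print(-c['R'].T@c['t'],c['R'][2],c['fx'])
im=r.grab_frame('wrist'); cv2.imwrite('pics/w1.png',im)
E
```

```text
clock: 0.77
tcp_pos: [0.4449, 0.4499, 0.231]
orientation: [-0.015, -3.141, 0.001]
contact_force: [0.0, 0.9, -1.1]
grip_width: 0.0425
gripper_force: 0.0
clock: 1.43
tcp_pos: [0.4915, 0.1455, 0.2312]
orientation: [-0.018, -3.141, 0.0]
contact_force: [1.1, -0.1, 0.3]
grip_width: 0.034
gripper_force: 0.0
clock: 2.02
tcp_pos: [0.5156, 0.0002, 0.231]
orientation: [-0.018, -3.141, -0.001]
contact_force: [0.1, 0.5, 0.2]
grip_width: 0.0344
gripper_force: 0.0
[0.43887867 0.0006153  0.37415406] [ 0.29721184 -0.00350293 -0.95480514] 282.40269044695117
```

View pics/w1.png

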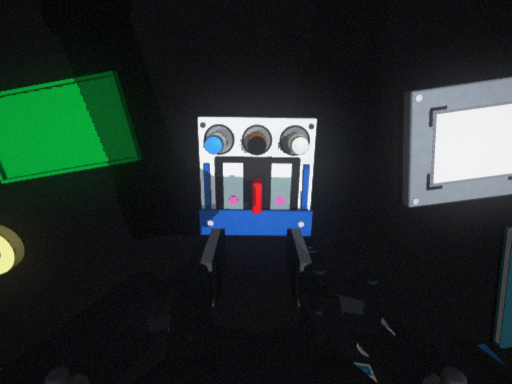

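The wrist view has the dock with its front up (-x). The caps are at (214,145) blue, (257,146) amber and (299,145) white. The deck's front corners are at (197,118) and (317,119), and the stage window is at right. I'll turn those into positions.

```bash
python3 - <<'E'
from h import *
im=cv2.imread('pics/w1.png'); c=r.camera_model('wrist')
hsv=cv2.cvtColor(im,cv2.COLOR_BGR2HSV); H,S,V=[hsv[...,i].astype(int) for i in range(3)]
g=cv2.cvtColor(im,cv2.COLOR_BGR2GRAY).astype(float)
# front edge of deck: subpixel half-level crossing per column
def cross(p,thr):
    i=np.argmax(p>thr); return i-1+(thr-p[i-1])/(p[i]-p[i-1])
P=[(u,105+cross(g[105:130,u],110)) for u in range(205,310)]
w=back(c,P,.012); k=np.polyfit(w[:,1],w[:,0],1); print('front x=%.4f at y0 slope %.4f'%(k[1],k[0]))
for nm,a,b,rev in(('y-',180,215,0),('y+',300,335,1)):
    Q=[]
    for v in range(124,205):
        p=g[v,a:b]; p=p[::-1] if rev else p
        q=cross(p,110); Q.append((b-1-q if rev else a+q,v))
    w=back(c,Q,.012); k=np.polyfit(w[:,0],w[:,1],1); print(nm,'y at .55 %.4f slope %.4f'%(np.polyval(k,.55),k[0]))
m=(abs(H-115)<14)&(S>150)&(V>60); m[:205]=0; m[:,:195]=0; m[:,320:]=0
print('lip',rect(m,c,.0295))
m=(S>180)&(V>100)&((H<8)|(H>172)); m[:170]=0;m[:,:240]=0;m[:,275:]=0
v,u=np.nonzero(m);print('fin px',u.min(),u.max(),v.min(),v.max(),back(c,[[u.mean(),v.min()],[u.mean(),v.max()]],.050))
for n,uv,z in(('blue',(214,145),.063),('amber',(257,146),.063),('white',(299.5,145),.058)): print(n,back(c,[uv],z))
st=(V>60); st[:,:380]=0; st[225:]=0
E
python3 - <<'E'
import cv2
im=cv2.imread('pics/w1.png')[105:245,185:330]
cv2.imwrite('pics/w1c.png',cv2.resize(cv2.convertScaleAbs(im,alpha=1.6,beta=10),None,fx=5,fy=4.2 and 5,interpolation=cv2.INTER_CUBIC)[:600])
E
```

```text
front x=0.4578 at y0 slope 0.0230
y- y at .55 -0.0738 slope -0.0122
y+ y at .55 0.0756 slope -0.0206
lip ((590.7645874023438, 0.03423309326171875), (149.82904052734375, 44.5898551940918), 89.51826477050781)
fin px 252 261 183 212 [[0.53274253 0.00217357 0.05      ]
 [0.5699896  0.00191594 0.05      ]]
blue [[ 0.48502778 -0.04497309  0.063     ]]
amber [[0.48653144 0.00236451 0.063     ]]
white [[0.48658209 0.04993135 0.058     ]]
```

View pics/w1c.png

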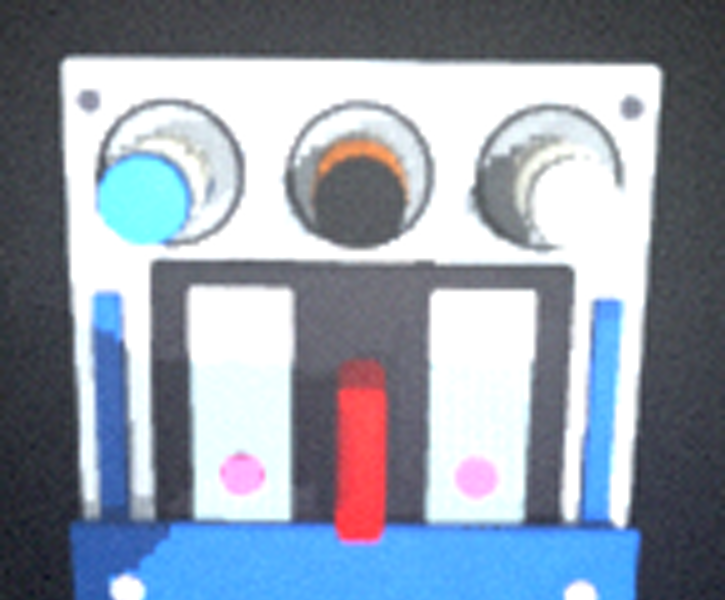

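Ring centres, caps and deck edges agree to about 1 mm: dock at (552, 0.7), yaw -1°. Next, pick blue from (485,-45.5).

```bash
python3 -m crank '[[-0.076,-0.115,0,0,-0.2],[-0.076,-0.114,0,0,-0.2],[0,0,-0.2,0,-0.2],[0,0,-0.2,0,-0.2],[0,0,-0.2,0,-0.2],[0,0,-0.15,0,-0.2],[0,0,-0.1,0,-0.2],[0,0,-0.1,0,-0.2]]' 25
python3 -m crank '[[0,0,-0.1,0,-0.2],[0,0,0,0,-0.2],[0,0,0,0,-0.2],[0,0,0,0,-1],[0,0,0,0,-1],[0,0,0,0,-1],[0,0,0,0,-1],[0,0,0,0,-1]]' 25
```

```text
clock: 2.73
tcp_pos: [0.4847, -0.0442, 0.0395]
orientation: [-0.013, -3.14, -0.001]
contact_force: [0.4, 0.2, 0.5]
grip_width: 0.034
gripper_force: 0.0
clock: 3.4
tcp_pos: [0.4867, -0.0444, 0.0219]
orientation: [0.014, 3.14, 0.001]
contact_force: [-0.8, -0.5, 5.9]
grip_width: 0.0226
gripper_force: 27.6
```

```bash
python3 -m crank '[[0,0,0.06,0,-1],[0,0,0.14,0,-1],[0,0,0.12,0,-1],[0,-0.06,0.08,0,-1],[0,-0.14,0,0,-1],[0,-0.16,0,0,-1],[-0.01,-0.16,0,0,-1],[-0.01,-0.16,0,0,-1]]' 25
python3 -m crank '[[-0.01,-0.16,0,0,-1],[0,-0.16,0,0,-1],[0,-0.15,0,0,-1],[0,-0.1,0,0,-1],[0,-0.045,-0.05,0,-1],[0,0,-0.1,0,-1],[0,0,0,0,-1],[0,0,0,0,-1]]' 25
python3 - <<'E'
from h import *
cv2.imwrite('pics/top1.png',r.grab_frame('top')[200:350,200:450]); cv2.imwrite('pics/w2.png',r.grab_frame('wrist'))
a=cv2.imread('pics/top1.png'); a=cv2.resize(a,None,fx=2.4,fy=2.4); b=cv2.resize(cv2.convertScaleAbs(cv2.imread('pics/w2.png'),alpha=1.5),(320,240))
o=np.zeros((600,600,3),'uint8');o[:360,:600]=a;o[360:,:320]=b;cv2.imwrite('pics/c2.png',o)
E
```

```text
clock: 4.07
tcp_pos: [0.4822, -0.1814, 0.1014]
orientation: [0.011, 3.141, 0.001]
contact_force: [-0.4, 0.1, -0.2]
grip_width: 0.0222
gripper_force: 24.6
clock: 4.73
tcp_pos: [0.4791, -0.3026, 0.0698]
orientation: [-0.014, -3.138, -0.004]
contact_force: [0.6, 0.8, -0.6]
grip_width: 0.0221
gripper_force: 24.6
```

View pics/c2.png

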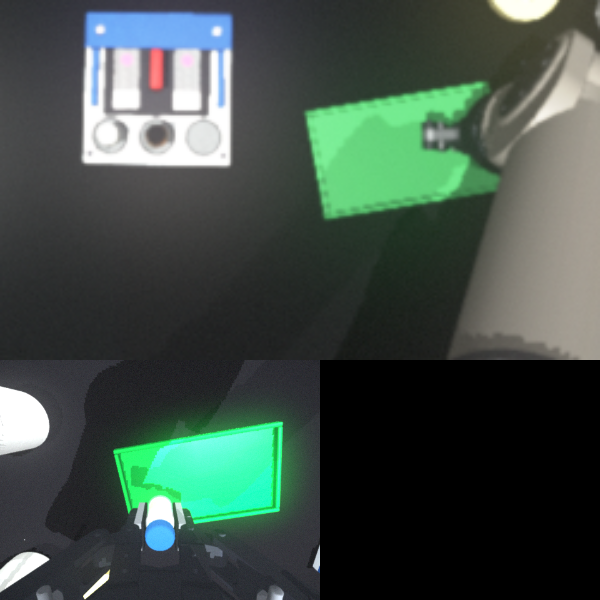

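The blue vial is held upright over the right quarter of the tray, and its ring at right (204,137) is clear. I'll lower it, release and go back for amber.

```bash
python3 -m crank '[[0,0,-0.1,0,-1],[0,0,-0.1,0,-1],[0,0,-0.05,0,-1],[0,0,-0.025,0,-1],[0,0,0,0,-1],[0,0,0,0,-0.6],[0,0,0,0,-0.2],[0,0,0,0,-0.2]]' 25
python3 -m crank '[[0,0,0,0,-0.2],[0,0,0.1,0,-0.2],[0,0,0.2,0,-0.2],[0,0.1,0.15,0,-0.2],[0,0.2,0,0,-0.2],[0,0.2,0,0,-0.2],[0.01,0.2,0,0,-0.2],[0.01,0.2,0,0,-0.2]]' 25
python3 -m crank '[[0.01,0.2,0,0,-0.2],[0,0.2,0,0,-0.2],[0,0.2,0,0,-0.2],[0,0,0,0,-0.2],[0,0,0,0,-0.2]]' 25
python3 - <<'E'
from h import *
o=r.get_obs();print(o['tcp_pos'],np.round((np.array([.486,.002,.1])-o['tcp_pos'])/.2,3))
cv2.imwrite('pics/top2.png',cv2.resize(r.grab_frame('top')[215:300,320:420],None,fx=5,fy=5))
E
```

```text
clock: 5.5
tcp_pos: [0.4801, -0.3057, 0.0173]
orientation: [0.018, 3.14, -0.001]
contact_force: [-0.4, 0.1, 0.0]
grip_width: 0.034
gripper_force: 0.0
clock: 6.17
tcp_pos: [0.4834, -0.1238, 0.1071]
orientation: [0.019, 3.14, 0.0]
contact_force: [0.6, 0.6, -0.0]
grip_width: 0.034
gripper_force: 0.0
clock: 6.58
tcp_pos: [0.4857, -0.0024, 0.1067]
orientation: [0.009, 3.141, 0.001]
contact_force: [-0.0, -0.9, 0.4]
grip_width: 0.0343
gripper_force: 0.0
[ 0.48572116 -0.002399    0.10671558] [ 0.001  0.022 -0.034]
```

View pics/top2.png

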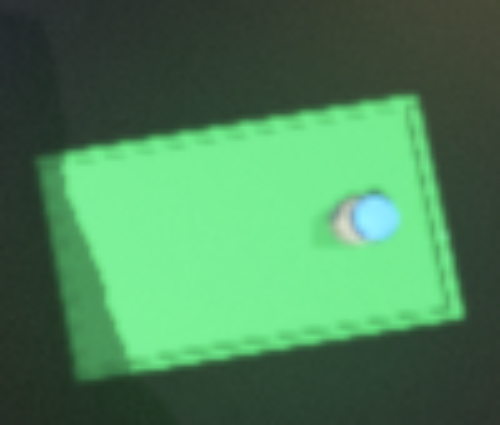

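Blue stands upright in the tray, cap at about (395,258) in full-frame pixels. Amber next.

```bash
python3 -m crank '[[0,0.022,-0.1,0,-0.2],[0,0,-0.1,0,-0.2],[0,0,-0.1,0,-0.2],[0,0,-0.08,0,-0.2],[0,0,-0.045,0,-0.2],[0,0,0,0,-0.2],[0,0,0,0,-1],[0,0,0,0,-1]]' 25
python3 -m crank '[[0,0,0,0,-1],[0,0,0,0,-1],[0,0,0,0,-1],[0,0,0.06,0,-1],[0,0,0.14,0,-1],[0,0,0.12,0,-1],[0,-0.06,0.08,0,-1],[0,-0.14,0,0,-1]]' 25
python3 -m crank '[[-0.01,-0.16,0,0,-1],[-0.01,-0.16,0,0,-1],[-0.01,-0.16,0,0,-1],[-0.01,-0.16,0,0,-1],[-0.01,-0.16,0,0,-1],[-0.01,-0.14,0,0,-1],[-0.01,-0.1,0,0,-1],[0,-0.04,-0.05,0,-1]]' 25
python3 -m crank '[[0,0,-0.1,0,-1],[0,0,-0.1,0,-1],[0,0,0,0,-1],[0,0,0,0,-1]]' 25
```

```text
clock: 7.3
tcp_pos: [0.4861, -0.0016, 0.0221]
orientation: [0.02, 3.14, -0.0]
contact_force: [-0.1, -0.2, 0.3]
grip_width: 0.0222
gripper_force: 25.2
clock: 7.97
tcp_pos: [0.4883, -0.0376, 0.1047]
orientation: [0.008, 3.135, 0.004]
contact_force: [0.5, 0.0, -0.2]
grip_width: 0.0225
gripper_force: 25.2
clock: 8.63
tcp_pos: [0.4717, -0.2613, 0.093]
orientation: [0.025, 3.138, -0.005]
contact_force: [-0.1, -1.0, -0.7]
grip_width: 0.0221
gripper_force: 25.2
clock: 8.97
tcp_pos: [0.4707, -0.2555, 0.0503]
orientation: [-0.016, -3.139, -0.002]
contact_force: [-0.2, 0.2, -0.3]
grip_width: 0.0221
gripper_force: 25.2
```

```bash
python3 -m crank '[[0,0,-0.1,0,-1],[0,0,-0.05,0,-1],[0,0,-0.025,0,-1],[0,0,0,0,-1],[0,0,0,0,-0.6],[0,0,0,0,-0.2],[0,0,0,0,-0.2],[0,0,0,0,-0.2]]' 25
python3 -m crank '[[0,0,0.1,0,-0.2],[0,0,0.2,0,-0.2],[0,0.1,0.15,0,-0.2],[0.01,0.2,0,0,-0.2],[0.01,0.2,0,0,-0.2],[0.01,0.2,0,0,-0.2],[0.01,0.2,0,0,-0.2],[0.01,0.2,0,0,-0.2]]' 25
python3 -m crank '[[0.01,0.2,0,0,-0.2],[0.01,0.2,0,0,-0.2],[0.01,0.025,0,0,-0.2],[0,0,0,0,-0.2],[0,0,0,0,-0.2]]' 25
python3 - <<'E'
from h import *
o=r.get_obs();print(o['tcp_pos'],np.round((np.array([.4867,.0498,.1])-o['tcp_pos'])/.2,3))
E
```

```text
clock: 9.63
tcp_pos: [0.4719, -0.2571, 0.0169]
orientation: [0.018, 3.141, -0.001]
contact_force: [-0.4, -0.1, -0.7]
grip_width: 0.0344
gripper_force: 0.0
clock: 10.3
tcp_pos: [0.4814, -0.0351, 0.1069]
orientation: [0.019, 3.14, 0.0]
contact_force: [0.9, -0.3, -0.8]
grip_width: 0.034
gripper_force: 0.0
clock: 10.72
tcp_pos: [0.4875, 0.0477, 0.1065]
orientation: [0.017, 3.141, -0.001]
contact_force: [-0.2, 0.4, -0.7]
grip_width: 0.0341
gripper_force: 0.0
[0.48746799 0.04767772 0.10650937] [-0.004  0.011 -0.033]
```

```bash
python3 -m crank '[[-0.002,0.011,-0.1,0,-0.2],[0,0,-0.1,0,-0.2],[0,0,-0.1,0,-0.2],[0,0,-0.09,0,-0.2],[0,0,-0.05,0,-0.2],[0,0,0,0,-0.2],[0,0,0,0,-1],[0,0,0,0,-1]]' 25
python3 -m crank '[[0,0,0,0,-1],[0,0,0,0,-1],[0,0,0,0,-1],[0,0,0.06,0,-1],[0,0,0.14,0,-1],[0,0,0.12,0,-1],[0,-0.06,0.08,0,-1],[0,-0.14,0,0,-1]]' 25
python3 -m crank '[[-0.015,-0.16,0,0,-1],[-0.015,-0.16,0,0,-1],[-0.015,-0.16,0,0,-1],[-0.015,-0.16,0,0,-1],[-0.015,-0.16,0,0,-1],[-0.015,-0.14,0,0,-1],[-0.015,-0.1,0,0,-1],[-0.01,-0.035,-0.05,0,-1]]' 25
python3 -m crank '[[0,0,-0.1,0,-1],[0,0,-0.1,0,-1],[0,0,0,0,-1],[0,0,0,0,-1]]' 25
```

```text
clock: 11.38
tcp_pos: [0.4877, 0.0495, 0.0191]
orientation: [0.02, 3.14, -0.0]
contact_force: [0.3, 1.0, -1.1]
grip_width: 0.0226
gripper_force: 25.2
clock: 12.05
tcp_pos: [0.4898, 0.0139, 0.1018]
orientation: [0.008, 3.135, 0.005]
contact_force: [1.0, -0.4, -0.5]
grip_width: 0.0221
gripper_force: 25.2
clock: 12.72
tcp_pos: [0.4646, -0.2089, 0.0899]
orientation: [0.025, 3.138, -0.004]
contact_force: [-0.0, 0.2, 0.4]
grip_width: 0.022
gripper_force: 25.2
clock: 13.05
tcp_pos: [0.4632, -0.2035, 0.0474]
orientation: [-0.016, -3.139, -0.002]
contact_force: [-0.3, 0.7, 0.4]
grip_width: 0.022
gripper_force: 25.2
```

```bash
python3 -m crank '[[0,0,-0.1,0,-1],[0,0,-0.05,0,-1],[0,0,-0.025,0,-1],[0,0,0,0,-1],[0,0,0,0,-0.6],[0,0,0,0,-0.2],[0,0,0,0,-0.2],[0,0,0,0,-0.2]]' 25
python3 -m crank '[[0,0,0.1,0,-0.2],[0,0,0.2,0,-0.2],[0,0.05,0.2,0,-0.2],[0.075,0.17,0.1,0,-0.2],[0.075,0.17,0,0,-0.2],[0.075,0.17,0,0,-0.2],[0.075,0.17,0,0,-0.2],[0.075,0.17,0,0,-0.2]]' 25
python3 -m crank '[[0.07,0.12,0,0,-0.2],[0,0,0,0,-0.2],[0,0,0,0,-0.2],[0,0,0,0,-0.2]]' 25
python3 - <<'E'
from h import *
cv2.imwrite('pics/w3.png',r.grab_frame('wrist'))
t=r.grab_frame('top'); cv2.imwrite('pics/top3.png',t)
a=cv2.convertScaleAbs(cv2.imread('pics/w3.png'),alpha=1.5); b=cv2.resize(t[215:300,320:420],(280,240))
o=np.zeros((384,792,3),'uint8'); o[:,:512]=a; o[:240,512:]=b; cv2.imwrite('pics/c3.png',o)
E
```

```text
clock: 13.72
tcp_pos: [0.4645, -0.2048, 0.0139]
orientation: [0.018, 3.141, -0.0]
contact_force: [0.1, -0.3, 0.9]
grip_width: 0.0345
gripper_force: 0.0
clock: 14.38
tcp_pos: [0.5394, -0.0234, 0.1338]
orientation: [0.018, 3.14, 0.001]
contact_force: [0.5, -0.7, -0.2]
grip_width: 0.0338
gripper_force: 0.0
clock: 14.72
tcp_pos: [0.5524, -0.0019, 0.1331]
orientation: [-0.019, -3.141, 0.001]
contact_force: [-0.6, -0.9, -0.6]
grip_width: 0.0344
gripper_force: 0.0
```

View pics/c3.png

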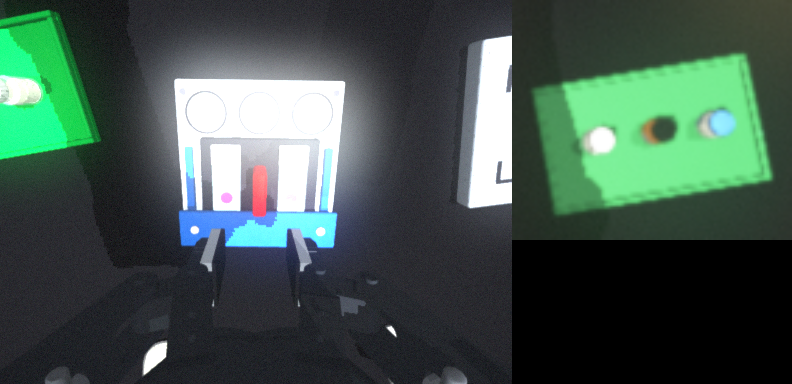

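All three vials stand in the tray in the order white, amber, blue. The dock front is clear, the rings are at (206,112), (260,113) and (313,114), and the fin spans about (260,167) to (260,215). I'll re-measure the fin, the rings and the front edge from here.

```bash
python3 - <<'E'
from h import *
im=cv2.imread('pics/w3.png'); c=r.camera_model('wrist')
hsv=cv2.cvtColor(im,cv2.COLOR_BGR2HSV); H,S,V=[hsv[...,i].astype(int) for i in range(3)]
m=(S>150)&(V>70)&((H<8)|(H>172)); m[:150]=0;m[:,:245]=0;m[:,275:]=0
m=m.astype('uint8')
for v in (172,180,190,200,208):
    u=np.nonzero(m[v])[0]; print(v,u.min(),u.max())
v,u=np.nonzero(m); print(v.min(),v.max())
print('fin top y at rows',back(c,[[ (np.nonzero(m[q])[0].min()+np.nonzero(m[q])[0].max())/2,q] for q in(190,200,208)],.05)[:,:2])
print('fin rear',back(c,[[260,v.max()+.5]],.05))
print('rings',back(c,[[206,112.3],[260,113],[313.3,114]],.012)[:,:2])
g=cv2.cvtColor(im,cv2.COLOR_BGR2GRAY).astype(float)
def cross(p,thr):
    i=np.argmax(p>thr); return i-1+(thr-p[i-1])/(p[i]-p[i-1])
P=[(u,65+cross(g[65:95,u],110)) for u in range(190,330)]
w=back(c,P,.012); k=np.polyfit(w[:,1],w[:,0],1); print('front',k)
for a,b,rev in((160,195,0),(325,360,1)):
    Q=[]
    for v in range(90,200):
        p=g[v,a:b]; p=p[::-1] if rev else p
        q=cross(p,110); Q.append((b-1-q if rev else a+q,v))
    w=back(c,Q,.012); k=np.polyfit(w[:,0],w[:,1],1); print('side y at .552 %.4f slope %.4f'%(np.polyval(k,.552),k[0]))
print(r.get_obs()['tcp_pos'])
# stage from the top image again: window and outline
t=cv2.imread('pics/top3.png');ct=r.camera_model('top');V=cv2.cvtColor(t,cv2.COLOR_BGR2GRAY)
m=np.zeros(V.shape,bool);m[212:300,105:200]=1
for th in(60,90,120): print('stage',th,rect((V>th)&m,ct,.02))
cv2.imwrite('pics/st.png',cv2.resize(t[212:300,105:200],None,fx=6,fy=6,interpolation=cv2.INTER_CUBIC))
E
```

```text
Traceback (most recent call last):
ValueError: zero-size array to reduction operation minimum which has no identity
```

```bash
python3 - <<'E'
from h import *
im=cv2.imread('pics/w3.png'); c=r.camera_model('wrist')
B,G,Rr=[im[...,i].astype(int) for i in range(3)]
m=(Rr>1.6*G)&(Rr>1.6*B)&(Rr>50); m[:155]=0;m[222:]=0;m[:,:245]=0;m[:,275:]=0
v,u=np.nonzero(m); print(v.min(),v.max(),u.min(),u.max())
rows=range(v.min()+12,v.max()-3)
Q=[(u[v==q].mean(),q) for q in rows]
w=back(c,Q,.05); print('fin y',w[:,1].mean(),np.polyfit(w[:,0],w[:,1],1)[0]); print('rear',back(c,[[260,v.max()+.5]],.05))
print('rings',back(c,[[206,112.3],[260,113],[313.3,114]],.012)[:,:2])
g=cv2.cvtColor(im,cv2.COLOR_BGR2GRAY).astype(float)
def cross(p,thr):
    i=np.argmax(p>thr); return i-1+(thr-p[i-1])/(p[i]-p[i-1])
P=[(u,65+cross(g[65:95,u],110)) for u in range(190,330)]
w=back(c,P,.012); k=np.polyfit(w[:,1],w[:,0],1); print('front',k)
print(r.get_obs()['tcp_pos'])
t=cv2.imread('pics/top3.png');ct=r.camera_model('top');V=cv2.cvtColor(t,cv2.COLOR_BGR2GRAY)
m=np.zeros(V.shape,bool);m[212:300,105:200]=1
for th in(60,90,120): print('stage',th,rect((V>th)&m,ct,.02))
cv2.imwrite('pics/st.png',cv2.resize(t[212:300,105:200],None,fx=6,fy=6,interpolation=cv2.INTER_CUBIC))
E
```

```text
166 215 253 266
fin y -0.0001330974889085104 -0.029126970483922193
rear [[5.70347593e-01 3.12589219e-04 5.00000000e-02]]
rings [[ 0.48497694 -0.04730717]
 [ 0.48620769  0.00150549]
 [ 0.48769437  0.04973957]]
front [0.02640592 0.45704251]
[ 0.55224895 -0.00279621  0.1331282 ]
stage 60 ((492.2978515625, 267.635986328125), (215.65008544921875, 209.5443878173828), 0.8193695545196533)
stage 90 ((494.4335632324219, 276.949951171875), (154.20855712890625, 174.2854461669922), 7.285626411437988)
stage 120 ((494.7651062011719, 277.51055908203125), (151.55215454101562, 171.31283569335938), 7.142402648925781)
```

View pics/st.png

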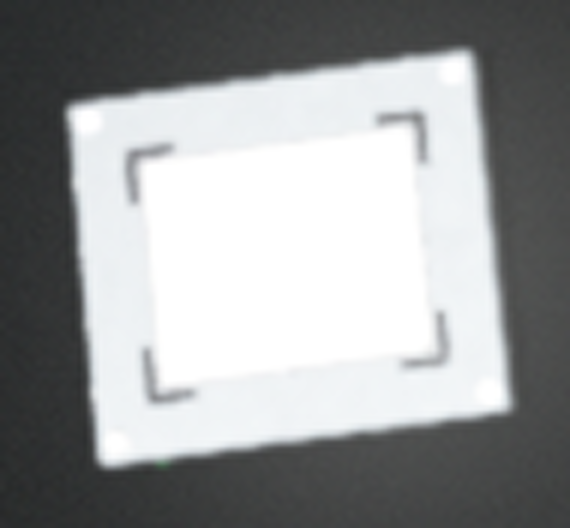

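The stage window and corner marks are clear, and the stage fit is stable at (494.7,277.3), yaw 7.15°. Its marks agree, at px (130,152), (425,117), (445,360) and (150,398) in the crop. The fin is at about (551,0.3) and the dock yaw about -1.4°. I'll grip the fin.

```bash
python3 -m crank '[[-0.006,0.012,-0.1,-0.016,-0.2],[0,0,-0.15,0,-0.2],[0,0,-0.15,0,-0.2],[0,0,-0.1,0,-0.2],[0,0,-0.045,0,-0.2],[0,0,0,0,-0.2],[0,0,0,0,-0.5],[0,0,0,0,-0.6]]' 60
python3 -m crank '[[0,0,0,0,-0.65],[0,0,0,0,-0.7],[0,0,0,0,-0.75],[0,0,0,0,-0.75]]' 60
python3 -m crank '[[0,0,0,0,-1],[0,0,0,0,-1],[0,0,0,0,-1],[0,0,0,0,-1]]' 60
```

```text
clock: 15.48
tcp_pos: [0.5527, 0.0007, 0.0254]
orientation: [0.039, 3.139, 0.0]
contact_force: [0.5, 0.1, 0.8]
grip_width: 0.0173
gripper_force: 0.0
clock: 15.82
tcp_pos: [0.5526, 0.0013, 0.0254]
orientation: [0.038, 3.139, 0.001]
contact_force: [-0.7, 0.1, 6.3]
grip_width: 0.0115
gripper_force: 33.5
clock: 16.15
tcp_pos: [0.5526, 0.0013, 0.0254]
orientation: [0.038, 3.139, 0.001]
contact_force: [-1.7, -0.2, 8.4]
grip_width: 0.0107
gripper_force: 58.9
```

```bash
python3 -m crank '[[-0.02,0,0.003,0,-1],[-0.05,0.001,0,0,-1],[-0.06,0.002,0,0,-1],[-0.05,0.001,0,0,-1],[-0.02,0.001,0,0,-1],[0,0,0,0,-1],[0,0,0,0,-1]]' 60
python3 - <<'E'
from h import *
cv2.imwrite('pics/w4.png',cv2.convertScaleAbs(r.grab_frame('wrist'),alpha=1.4))
E
```

```text
clock: 16.73
tcp_pos: [0.511, 0.0024, 0.0254]
orientation: [-0.038, -3.141, -0.001]
contact_force: [-1.6, 0.0, 12.3]
grip_width: 0.0112
gripper_force: 60.1
```

View pics/w4.png

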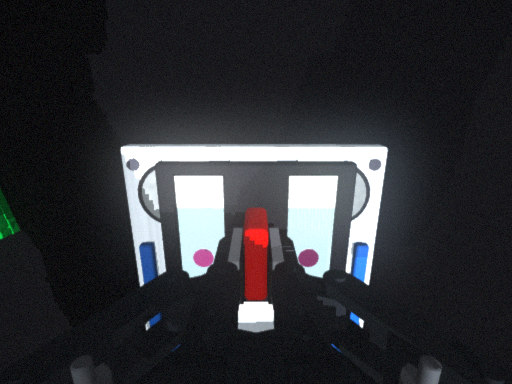

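The fin is in the jaws, with the carrier's front edge at row ~162 and spanning columns 157-355. It has slid past the rings' mid-line. I'll measure the carrier relative to the tool.

```bash
python3 - <<'E'
from h import *
c=r.camera_model('wrist'); im=cv2.imread('pics/w4.png'); g=cv2.cvtColor(im,cv2.COLOR_BGR2GRAY).astype(float)
tcp=r.get_obs()['tcp_pos']
# front edge of plate: white->dark going down
P=[]
for u in list(range(165,340,3)):
    p=g[150:172,u]; d=np.diff(p); i=int(np.argmin(d[3:]))+3; P.append((u,150+i+.5))
w=back(c,P,.020); k=np.polyfit(w[:,1],w[:,0],1)
res=w[:,0]-np.polyval(k,w[:,1]); ok=abs(res)<.002; k=np.polyfit(w[ok,1],w[ok,0],1)
print('front edge x at tcp y',np.polyval(k,tcp[1]),'slope',k[0],ok.mean(),'centre-tcp x',np.polyval(k,tcp[1])+.045-tcp[0])
for lo,hi,s in((150,165,-1),(345,362,1)):
    Q=[]
    for v in range(172,235,3):
        d=np.diff(g[v,lo:hi])*s; i=np.argmax(d); Q.append((lo+i+.5,v))
    w=back(c,Q,.02); print('side',np.median(w[:,1]),np.polyfit(w[:,0],w[:,1],1)[0])
B,G,Rr=[im[...,i].astype(int) for i in range(3)]
m=(Rr>1.6*G)&(Rr>1.6*B)&(Rr>50); m[:,:240]=0;m[:,275:]=0;m[:195]=0;m[310:]=0
v,u=np.nonzero(m);print(v.min(),v.max(),back(c,[[256,v.min()-.5]],.05),back(c,[[u[abs(v-230)<8].mean(),230]],.05),tcp)
fr=[(u[v==q].mean(),q) for q in range(215,240)]
E
```

```text
front edge x at tcp y 0.46476734335581554 slope 0.02047971291802965 1.0 centre-tcp x -0.0012054049658755117
side -0.052108316254121975 -0.054411401429726475
side 0.05693612525822433 -0.0033154032330769546
208 300 [[0.48001594 0.00288211 0.05      ]] [[0.49109225 0.00243425 0.05      ]] [0.51097275 0.0023555  0.02540065]
```

The plate's sides centre on the TCP, and after correcting for the visible front face the carrier sits within about 0.5 mm of the TCP in x. I'll lift it and carry it to hover over the stage.

```bash
python3 -m crank '[[0,0,0.04,0,-1],[0,0,0.1,0,-1],[0,0,0.14,0,-1],[0,0.02,0.1,0.01,-1],[-0.005,0.08,0.02,0.02,-1],[-0.01,0.14,0,0.02,-1],[-0.01,0.15,0,0.02,-1],[-0.01,0.15,0,0.02,-1]]' 60
python3 -m crank '[[-0.01,0.15,0,0.02,-1],[-0.01,0.15,0,0.02,-1],[-0.01,0.15,0,0.02,-1],[-0.01,0.15,0,0.02,-1],[-0.009,0.13,0,0.02,-1],[0,0.08,0,0.01,-1],[0,0.025,-0.05,0.01,-1],[0,0,-0.1,0,-1]]' 60
python3 -m crank '[[0,0,-0.1,0,-1],[0,0,-0.05,0,-1],[0,0,0,0,-1],[0,0,0,0,-1],[0,0,0,0,-1]]' 60
python3 - <<'E'
from h import *
print(r.get_obs()['orientation'])
cv2.imwrite('pics/w5.png',r.grab_frame('wrist')); im=cv2.imread('pics/w5.png')
cv2.imwrite('pics/w5v.png',cv2.convertScaleAbs(im,alpha=1.3))
E
```

```text
clock: 17.45
tcp_pos: [0.5031, 0.1107, 0.1046]
orientation: [0.072, -3.139, 0.001]
contact_force: [0.8, -0.0, -2.0]
grip_width: 0.0109
gripper_force: 58.6
clock: 18.12
tcp_pos: [0.4958, 0.279, 0.0756]
orientation: [-0.225, 3.131, 0.003]
contact_force: [-0.8, 0.2, -1.9]
grip_width: 0.011
gripper_force: 58.7
clock: 18.53
tcp_pos: [0.4956, 0.2766, 0.0453]
orientation: [-0.219, 3.133, 0.0]
contact_force: [-0.3, -0.2, -1.2]
grip_width: 0.0111
gripper_force: 58.6
[-2.19068346e-01  3.13318092e+00  7.04521266e-05]
```

View pics/w5v.png

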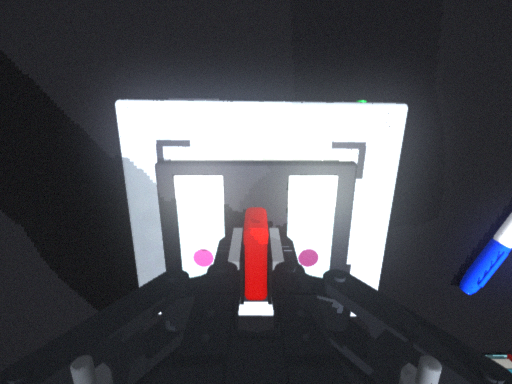

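The carrier hovers over the stage, with the front corner marks at (157-190,142) and (333-365,145). The stage's front edge runs (116,101) to (406,104). The tool yaw reads 8.0°, so I'll measure the stage relative to the carrier in this one picture.

```bash
cat > rel.py <<'E'
from h import *
import sys
im=cv2.imread(sys.argv[1]); c=r.camera_model('wrist'); o=r.get_obs(); tcp=o['tcp_pos']
from scipy.spatial.transform import Rotation as Ro
Rt=Ro.from_rotvec(o['orientation']).as_matrix(); y=Rt[:2,1]; y=y*np.sign(y[1]); x=np.array([y[1],-y[0]])
print('tcp',tcp,'yaw',np.degrees(np.arctan2(-y[0],y[1])))
g=cv2.GaussianBlur(cv2.cvtColor(im,cv2.COLOR_BGR2GRAY),(3,3),0).astype(float)
loc=lambda P,z:(back(c,P,z)[:,:2]-tcp[:2])@np.c_[x,y]*1000
def edge(pts,axis,half,sign):
    out=[]
    for u,v in pts:
        p=g[v-half:v+half+1,u] if axis else g[v,u-half:u+half+1]
        d=np.diff(p)*sign; i=int(np.argmax(d))
        a=d[max(i-1,0):i+2]; s=(np.arange(max(i-1,0),max(i-1,0)+len(a))*np.clip(a,0,None)).sum()/np.clip(a,1e-6,None).sum()+.5
        out.append((u,v-half+s) if axis else (u-half+s,v))
    return out
def fit(P,z,k):
    w=loc(P,z); a,b=(w[:,1],w[:,0]) if k=='x' else (w[:,0],w[:,1])
    for _ in range(3):
        q=np.polyfit(a,b,1); e=abs(b-np.polyval(q,a)); m=e<=max(.5,2*np.median(e)); a,b=a[m],b[m]
    return q[0],q[1],len(a),e.max()   # slope, value at a=0
E
cat > m5.py <<'E'
from rel import *
zb=tcp[2]-.0134
f=fit(edge([(u,100+round((u-116)*.0103)) for u in range(130,395,5)],1,7,1),.02,'x'); print('stage front (x)',f)
L=fit(edge([(116+round((v-101)*.112),v) for v in range(110,260,5)],0,7,1),.02,'y'); print('stage y- ',L)
R_=fit(edge([(406-round((v-104)*.125),v) for v in range(112,270,5)],0,8,-1),.02,'y'); print('stage y+',R_)
cf=fit(edge([(u,161) for u in list(range(165,175,2))+list(range(228,240,2))+list(range(342,350,2))+list(range(170,345,5))],1,6,-1),zb,'x'); print('carrier front',cf)
print('px',[tuple(np.round(p,1)) for p in edge([(u,161) for u in (170,200,232,270,310,345)],1,6,-1)],[tuple(np.round(p,1)) for p in edge([(u,102) for u in (130,200,260,320,390)],1,7,1)])
E
python3 m5.py pics/w5.png
```

```text
tcp [0.49572121 0.27702513 0.04561018] yaw 8.017930496157897
stage front (x) (np.float64(0.010355066382277305), np.float64(-76.60238448337327), 51, np.float64(0.38138815549976357))
stage y-  (np.float64(-0.012276927539367193), np.float64(-81.87540803695138), 29, np.float64(0.1958648428144727))
stage y+ (np.float64(-0.010906679154350844), np.float64(86.13378903934857), 32, np.float64(0.1829960928728127))
carrier front (np.float64(0.0028328218980453253), np.float64(-45.105913856380845), 50, np.float64(0.42277255226614585))
px [(np.float64(170.0), np.float64(159.4)), (np.float64(200.0), np.float64(159.7)), (np.float64(232.0), np.float64(159.6)), (np.float64(270.0), np.float64(159.6)), (np.float64(310.0), np.float64(159.5)), (np.float64(345.0), np.float64(160.6))] [(np.float64(130.0), np.float64(99.5)), (np.float64(200.0), np.float64(100.4)), (np.float64(260.0), np.float64(101.4)), (np.float64(320.0), np.float64(101.6)), (np.float64(390.0), np.float64(102.6))]
```

```bash
python3 -m crank '[[-0.009,0.009,-0.02,-0.011,-1],[0,0,-0.025,0,-1],[0,0,0,0,-1],[0,0,0,0,-1],[0,0,0,0,-1]]' 60
python3 - <<'E'
from h import *
cv2.imwrite('pics/w6.png',r.grab_frame('wrist')); im=cv2.imread('pics/w6.png')
cv2.imwrite('pics/w6v.png',cv2.resize(cv2.convertScaleAbs(im[85:265,100:420],alpha=1.2),None,fx=2.5,fy=2.5,interpolation=cv2.INTER_CUBIC))
E
```

```text
clock: 19.0
tcp_pos: [0.493, 0.2791, 0.0357]
orientation: [0.208, -3.135, 0.0]
contact_force: [0.2, 0.7, -1.5]
grip_width: 0.0109
gripper_force: 58.6
```

View pics/w6v.png

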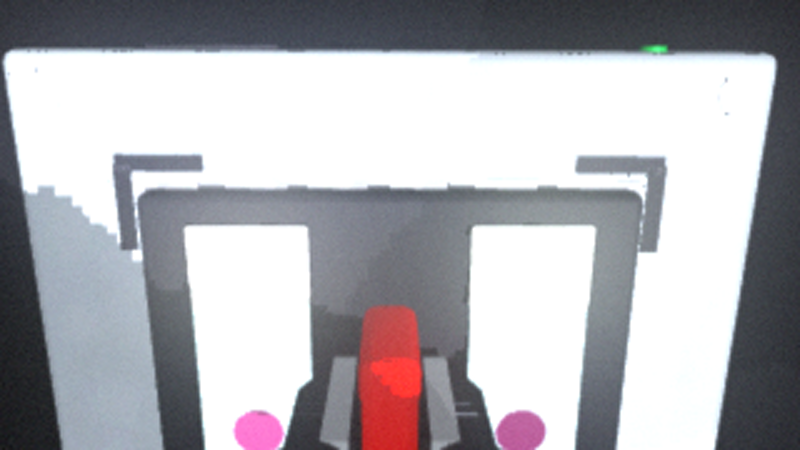

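The brackets' outer corners are at crop (114,155) and (665,157), the carrier's front corners at (138,190) and (642,192). It is centred sideways and parallel; what remains is the x offset, which I'll compute.

```bash
cat > m6.py <<'E'
from rel import *
zb=tcp[2]-.0134
q=lambda a:np.array(a,float)/2.5+[100,85]-.3
print('mark outer',loc(q([[114,155],[665,157]]),.02).round(1).tolist(),'inner',loc(q([[131,170],[648,172]]),.02).round(1).tolist())
print('car top corners',loc(q([[138,189],[642,191]]),zb+.008).round(1).tolist())
print('front edge as bottom',loc(q([[300,187],[500,187]]),zb).round(1).tolist(),'as top',loc(q([[300,189],[500,189]]),zb+.008).round(1).tolist())
f=fit(edge([(u,105+round((u-102)*.01)) for u in range(115,395,5)],1,6,1),.02,'x'); print('stage front',f)
e=edge([(102+round((v-106)*.115),v) for v in range(112,260,5)],0,6,1);L=fit(e,.02,'y'); print('stage y-',L)
e=edge([(410-round((v-108)*.17),v) for v in range(114,260,5)],0,6,-1);R_=fit(e,.02,'y'); print('stage y+',R_)
h=[(u,161) for u in range(160,350,4)]
cf=fit(edge(h,1,5,-1),zb,'x'); print('carrier front',cf)
print('cam in tool', ((-c['R'].T@c['t'])[:2]-tcp[:2])@np.c_[x,y]*1000,(-c['R'].T@c['t'])[2])
# same from top: stage centre in world
E
python3 m6.py pics/w6.png
```

```text
tcp [0.49313091 0.27911087 0.03574066] yaw 7.578202349128787
mark outer [[-52.0, -62.5], [-51.7, 61.7]] inner [[-48.6, -59.0], [-48.3, 58.2]]
car top corners [[-46.3, -54.1], [-46.0, 53.6]]
front edge as bottom [[-45.2, -20.5], [-45.2, 24.5]] as top [[-46.4, -19.5], [-46.4, 23.2]]
stage front (np.float64(0.0026809425941811396), np.float64(-74.44708492538399), 54, np.float64(0.3080890672108296))
stage y- (np.float64(-0.005126652717988842), np.float64(-84.55059680330908), 30, np.float64(0.1533951099539621))
stage y+ (np.float64(-0.0039312229037893305), np.float64(83.16805299868655), 30, np.float64(0.18765720217416515))
carrier front (np.float64(0.0029424087428435108), np.float64(-45.02740427022996), 36, np.float64(0.5228290339221502))
cam in tool [-76.85791307  -0.28405844] 0.17880709642892503
```

The residual is about 0.4 mm in x and -0.3 mm in y, with no yaw error. I'll lower the carrier and release it.

```bash
python3 -m crank '[[0.002,-0.001,-0.006,0,-1],[0,0,-0.006,0,-1],[0,0,0,0,-1],[0,0,0,0,-1]]' 60
python3 -m crank '[[0,0,0,0,-0.8],[0,0,0,0,-0.6],[0,0,0,0,-0.4],[0,0,0,0,-0.2],[0,0,0,0,-0.2],[0,0,0,0,-0.2]]' 25
python3 -m crank '[[0,0,0.1,0,-0.2],[0,0,0.2,0,-0.2],[0,0,0.15,0,-0.2],[0,0,0.1,0,-0.2],[0,0,0,0,-0.2],[0,0,0,0,-0.2],[0,0,0,0,-0.2]]' 25
python3 - <<'E'
from h import *
cv2.imwrite('pics/w7.png',r.grab_frame('wrist')); im=cv2.imread('pics/w7.png')
cv2.imwrite('pics/w7v.png',cv2.resize(cv2.convertScaleAbs(im[60:300,100:420],alpha=1.2),None,fx=2.5,fy=2.5,interpolation=cv2.INTER_CUBIC))
E
```

```text
clock: 19.38
tcp_pos: [0.4937, 0.2789, 0.0335]
orientation: [-0.207, 3.134, 0.0]
contact_force: [-1.1, -0.2, 0.5]
grip_width: 0.011
gripper_force: 59.0
clock: 19.88
tcp_pos: [0.4935, 0.2789, 0.0332]
orientation: [-0.208, 3.135, 0.0]
contact_force: [-0.5, 0.4, 0.5]
grip_width: 0.0341
gripper_force: 0.0
clock: 20.47
tcp_pos: [0.4928, 0.2786, 0.1425]
orientation: [0.208, -3.134, 0.001]
contact_force: [-0.7, 0.4, -0.1]
grip_width: 0.0341
gripper_force: 0.0
```

View pics/w7v.png

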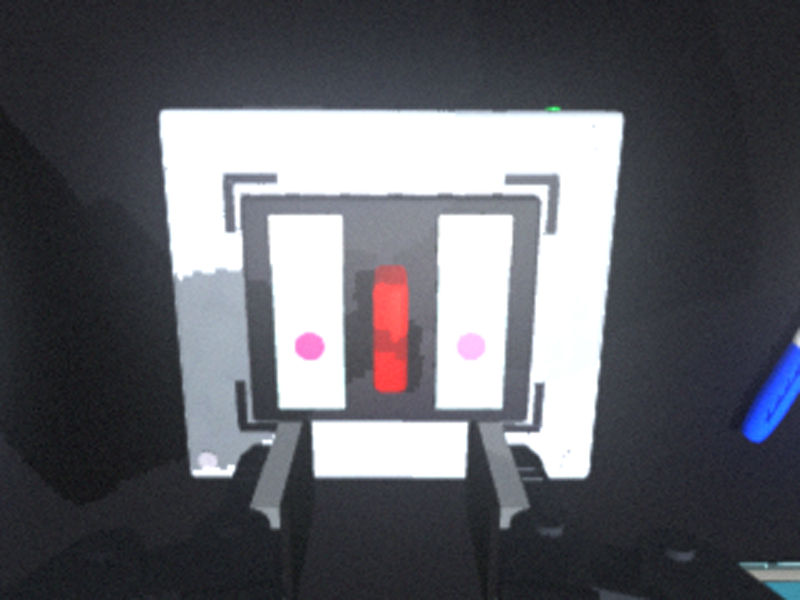

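The carrier lies flat inside all four marks. The brackets' outer corners are at crop (223,176), (559,177), (543,430) and (239,430), and the plate's corners at (243,196), (540,197), (525,420) and (253,420). I'll check the centring numerically.

```bash
python3 - pics/w7.png <<'E'
from rel import *
q=lambda a:np.array(a,float)/2.5+[100,60]-.3
m=loc(q([[223,175],[559,176],[543,431],[238,431]]),.02); print('marks',m.round(1).tolist(),m.mean(0))
k=loc(q([[243,197],[540,198],[525,420],[253,420]]),.028); print('plate top',k.round(1).tolist(),k.mean(0))
for a in(m,k): print(np.degrees([np.arctan2(-(a[1]-a[0])[0],(a[1]-a[0])[1]),np.arctan2(-(a[2]-a[3])[0],(a[2]-a[3])[1]),np.arctan2((a[2]-a[1])[1],(a[2]-a[1])[0]),np.arctan2((a[3]-a[0])[1],(a[3]-a[0])[0])]).round(2))
E
```

```text
tcp [0.49261029 0.27841145 0.14202418] yaw 7.581400024848919
marks [[-51.3, -62.1], [-51.1, 62.0], [52.4, 62.9], [52.7, -63.1]] [ 0.64923797 -0.07603317]
plate top [[-44.3, -53.6], [-44.1, 53.8], [43.7, 53.5], [43.9, -54.9]] [-0.1765318  -0.27768893]
[-0.09  0.12  0.48 -0.52]
[-0.11  0.12 -0.22 -0.86]
```

The carrier is centred within about 0.8 mm and square. Now I'll return the vials, white first, from (464.5,-204.8).

```bash
python3 -m crank '[[0,-0.1,0,-0.02,-0.2],[-0.01,-0.19,0,-0.02,-0.2],[-0.01,-0.19,0,-0.02,-0.2],[-0.01,-0.19,0,-0.02,-0.2],[-0.01,-0.19,0,-0.02,-0.2],[-0.01,-0.19,0,-0.02,-0.2],[-0.01,-0.19,0,-0.02,-0.2],[-0.01,-0.19,0,-0.02,-0.2]]' 25
python3 -m crank '[[-0.01,-0.19,0,-0.02,-0.2],[-0.01,-0.19,0,-0.02,-0.2],[-0.01,-0.19,0,0,-0.2],[-0.01,-0.19,0,0,-0.2],[-0.02,-0.19,0,0,-0.2],[-0.02,-0.037,-0.1,0,-0.2],[0,0,-0.1,0,-0.2],[0,0,0,0,-0.2]]' 25
python3 -m crank '[[0,0,0,0,-0.2],[0,0,0,0,-0.2]]'
python3 - <<'E'
from h import *
o=r.get_obs();print(o['tcp_pos'],o['orientation'],np.round((np.array([.4645,-.2048,.0139])-o['tcp_pos'])/.2,3))
im=r.grab_frame('wrist');cv2.imwrite('pics/w8.png',cv2.convertScaleAbs(im,alpha=1.4))
E
```

```text
clock: 21.18
tcp_pos: [0.4779, -0.0097, 0.1422]
orientation: [0.008, -3.139, 0.001]
contact_force: [-0.2, -0.2, 0.2]
grip_width: 0.0337
gripper_force: 0.0
clock: 21.85
tcp_pos: [0.4595, -0.2051, 0.0995]
orientation: [-0.044, -3.134, -0.002]
contact_force: [-1.6, 0.5, -0.3]
grip_width: 0.0345
gripper_force: 0.0
clock: 22.02
tcp_pos: [0.4633, -0.2043, 0.1033]
orientation: [-0.038, -3.141, -0.0]
contact_force: [0.7, -0.3, 0.0]
grip_width: 0.0343
gripper_force: 0.0
[ 0.46330838 -0.20426259  0.10332382] [-3.82680661e-02 -3.14050665e+00 -2.29508170e-04] [ 0.006 -0.003 -0.447]
```

View pics/w8.png

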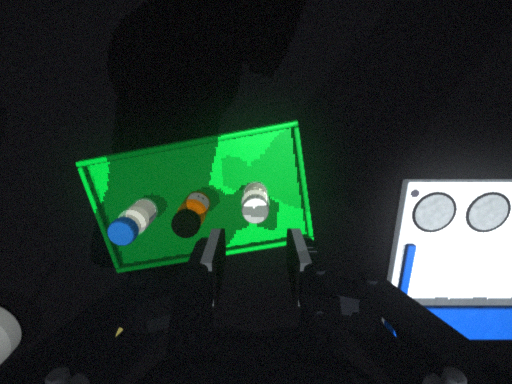

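All three vials stand upright in the tray, and the white one at (255,210) is between the jaws. I'll pick it and carry it to the +y ring.

```bash
python3 -m crank '[[0.004,-0.002,-0.1,0,-0.2],[0,0,-0.12,0,-0.2],[0,0,-0.12,0,-0.2],[0,0,-0.07,0,-0.2],[0,0,-0.035,0,-0.2],[0,0,0,0,-0.2],[0,0,0,0,-1],[0,0,0,0,-1]]' 25
python3 -m crank '[[0,0,0,0,-1],[0,0,0,0,-1],[0,0,0,0,-1],[0,0,0.06,0,-1],[0,0,0.14,0,-1],[0,0,0.14,0,-1],[0,0.06,0.1,0,-1],[0,0.14,0.01,0,-1]]' 25
python3 -m crank '[[0.015,0.16,0,0,-1],[0.015,0.16,0,0,-1],[0.015,0.16,0,0,-1],[0.015,0.16,0,0,-1],[0.015,0.16,0,0,-1],[0.015,0.14,0,0,-1],[0.015,0.1,0,0,-1],[0.007,0.03,0,0,-1]]' 25
python3 -m crank '[[0,0,-0.1,0,-1],[0,0,-0.1,0,-1],[0,0,-0.05,0,-1],[0,0,0,0,-1],[0,0,0,0,-1],[0,0,0,0,-1]]' 25
python3 - <<'E'
from h import *
o=r.get_obs();print(o['tcp_pos'],np.round((np.array([.4868,.0498,.0215])-o['tcp_pos'])/.2,3))
E
```

```text
clock: 22.73
tcp_pos: [0.4653, -0.2051, 0.0155]
orientation: [0.039, 3.139, -0.001]
contact_force: [-0.7, -0.8, -0.1]
grip_width: 0.0222
gripper_force: 24.5
clock: 23.4
tcp_pos: [0.4664, -0.169, 0.1089]
orientation: [0.049, 3.134, -0.005]
contact_force: [1.2, 0.3, 0.5]
grip_width: 0.0219
gripper_force: 24.8
clock: 24.07
tcp_pos: [0.487, 0.0531, 0.1051]
orientation: [0.031, 3.141, 0.002]
contact_force: [0.4, -0.1, -1.0]
grip_width: 0.0223
gripper_force: 24.8
clock: 24.57
tcp_pos: [0.4872, 0.0485, 0.0551]
orientation: [0.041, 3.14, 0.0]
contact_force: [1.2, -0.0, -0.3]
grip_width: 0.0224
gripper_force: 24.8
[0.48719774 0.04848225 0.05508799] [-0.002  0.007 -0.168]
```

```bash
python3 -m crank '[[0,0.006,-0.08,0,-1],[0,0,-0.05,0,-1],[0,0,-0.03,0,-1],[0,0,0,0,-1],[0,0,0,0,-0.6],[0,0,0,0,-0.2],[0,0,0,0,-0.2],[0,0,0,0,-0.2]]' 25
python3 -m crank '[[0,0,0.1,0,-0.2],[0,0,0.2,0,-0.2],[0,-0.05,0.1,0,-0.2],[-0.01,-0.15,0,0,-0.2],[-0.01,-0.19,0,0,-0.2],[-0.01,-0.19,0,0,-0.2],[-0.01,-0.19,0,0,-0.2],[-0.01,-0.19,0,0,-0.2]]' 25
python3 -m crank '[[-0.01,-0.19,0,0,-0.2],[-0.01,-0.19,0,0,-0.2],[-0.005,-0.15,0,0,-0.2],[0,-0.05,0,0,-0.2],[0,0,0,0,-0.2],[0,0,0,0,-0.2],[0,0,0,0,-0.2]]' 25
python3 - <<'E'
from h import *
o=r.get_obs();print(o['tcp_pos'],np.round((np.array([.4719,-.2568,.0165])-o['tcp_pos'])/.2,3))
E
```

```text
clock: 25.23
tcp_pos: [0.4868, 0.0503, 0.0225]
orientation: [0.039, 3.141, 0.0]
contact_force: [-0.1, 1.0, 0.7]
grip_width: 0.0344
gripper_force: 0.0
clock: 25.9
tcp_pos: [0.4764, -0.1433, 0.1026]
orientation: [0.038, 3.141, 0.0]
contact_force: [0.5, 0.3, -0.1]
grip_width: 0.0343
gripper_force: 0.0
clock: 26.48
tcp_pos: [0.4719, -0.2555, 0.102]
orientation: [-0.035, -3.141, -0.002]
contact_force: [-0.5, 0.2, 0.6]
grip_width: 0.0341
gripper_force: 0.0
[ 0.47193658 -0.25552023  0.10197146] [-0.    -0.006 -0.427]
```

```bash
python3 -m crank '[[0,-0.004,-0.1,0,-0.2],[0,0,-0.12,0,-0.2],[0,0,-0.11,0,-0.2],[0,0,-0.07,0,-0.2],[0,0,-0.03,0,-0.2],[0,0,0,0,-0.2],[0,0,0,0,-1],[0,0,0,0,-1]]' 25
python3 -m crank '[[0,0,0,0,-1],[0,0,0,0,-1],[0,0,0,0,-1],[0,0,0.06,0,-1],[0,0,0.14,0,-1],[0,0,0.14,0,-1],[0,0.06,0.1,0,-1],[0,0.14,0.01,0,-1]]' 25
python3 -m crank '[[0.01,0.16,0,0,-1],[0.01,0.16,0,0,-1],[0.01,0.16,0,0,-1],[0.01,0.16,0,0,-1],[0.01,0.16,0,0,-1],[0.01,0.14,0,0,-1],[0.01,0.1,0,0,-1],[0,0.05,0,0,-1]]' 25
python3 -m crank '[[0,0,-0.1,0,-1],[0,0,-0.1,0,-1],[0,0,-0.05,0,-1],[0,0,0,0,-1],[0,0,0,0,-1],[0,0,0,0,-1]]' 25
python3 - <<'E'
from h import *
o=r.get_obs();print(o['tcp_pos'],np.round((np.array([.4858,.0018,.0235])-o['tcp_pos'])/.2,3))
E
```

```text
clock: 27.15
tcp_pos: [0.4725, -0.2582, 0.0172]
orientation: [0.038, 3.14, -0.0]
contact_force: [-0.1, 0.6, -0.1]
grip_width: 0.0225
gripper_force: 25.1
clock: 27.82
tcp_pos: [0.4738, -0.2232, 0.1112]
orientation: [0.049, 3.133, -0.007]
contact_force: [1.8, -0.1, -0.6]
grip_width: 0.0223
gripper_force: 25.2
clock: 28.48
tcp_pos: [0.4862, 0.0027, 0.1072]
orientation: [0.033, 3.14, 0.002]
contact_force: [0.2, -0.4, -0.4]
grip_width: 0.0222
gripper_force: 25.2
clock: 28.98
tcp_pos: [0.4862, -0.0012, 0.0571]
orientation: [0.041, 3.14, -0.0]
contact_force: [0.1, 0.4, -0.2]
grip_width: 0.0222
gripper_force: 25.2
[ 0.48619952 -0.00119283  0.05709357] [-0.002  0.015 -0.168]
```

```bash
python3 -m crank '[[-0.002,0.014,-0.08,0,-1],[0,0,-0.05,0,-1],[0,0,-0.03,0,-1],[0,0,0,0,-1],[0,0,0,0,-0.6],[0,0,0,0,-0.2],[0,0,0,0,-0.2],[0,0,0,0,-0.2]]' 25
python3 -m crank '[[0,0,0.1,0,-0.2],[0,0,0.2,0,-0.2],[0,-0.05,0.1,0,-0.2],[0,-0.15,0,0,-0.2],[-0.005,-0.19,0,0,-0.2],[-0.005,-0.19,0,0,-0.2],[-0.005,-0.19,0,0,-0.2],[-0.005,-0.19,0,0,-0.2]]' 25
python3 -m crank '[[-0.005,-0.19,0,0,-0.2],[-0.005,-0.19,0,0,-0.2],[0,-0.15,0,0,-0.2],[0,-0.05,0,0,-0.2],[0,0,0,0,-0.2],[0,0,0,0,-0.2],[0,0,0,0,-0.2]]' 25
python3 - <<'E'
from h import *
o=r.get_obs();print(o['tcp_pos'],np.round((np.array([.480,-.3050,.0168])-o['tcp_pos'])/.2,3))
E
```

```text
clock: 29.65
tcp_pos: [0.4855, 0.0022, 0.0246]
orientation: [0.039, 3.141, 0.0]
contact_force: [0.2, 0.5, 0.1]
grip_width: 0.0344
gripper_force: 0.0
clock: 30.32
tcp_pos: [0.4811, -0.1913, 0.1047]
orientation: [0.038, 3.141, 0.0]
contact_force: [0.8, 1.2, -0.1]
grip_width: 0.0343
gripper_force: 0.0
clock: 30.9
tcp_pos: [0.4796, -0.3034, 0.104]
orientation: [-0.036, -3.141, -0.003]
contact_force: [-0.4, -0.4, 0.4]
grip_width: 0.0341
gripper_force: 0.0
[ 0.47957791 -0.30344211  0.1040027 ] [ 0.002 -0.008 -0.436]
```

```bash
python3 -m crank '[[0.002,-0.006,-0.1,0,-0.2],[0,0,-0.12,0,-0.2],[0,0,-0.11,0,-0.2],[0,0,-0.07,0,-0.2],[0,0,-0.035,0,-0.2],[0,0,0,0,-0.2],[0,0,0,0,-1],[0,0,0,0,-1]]' 25
python3 -m crank '[[0,0,0,0,-1],[0,0,0,0,-1],[0,0,0,0,-1],[0,0,0.06,0,-1],[0,0,0.14,0,-1],[0,0,0.14,0,-1],[0,0.06,0.1,0,-1],[0,0.14,0.01,0,-1]]' 25
python3 -m crank '[[0.005,0.16,0,0,-1],[0.005,0.16,0,0,-1],[0.005,0.16,0,0,-1],[0.005,0.16,0,0,-1],[0.003,0.16,0,0,-1],[0,0.14,0,0,-1],[0,0.1,0,0,-1],[0,0.055,0,0,-1]]' 25
python3 -m crank '[[0,0,-0.1,0,-1],[0,0,-0.1,0,-1],[0,0,-0.05,0,-1],[0,0,0,0,-1],[0,0,0,0,-1],[0,0,0,0,-1]]' 25
python3 - <<'E'
from h import *
o=r.get_obs();print(o['tcp_pos'],np.round((np.array([.4846,-.0464,.0247])-o['tcp_pos'])/.2,3))
E
```

```text
clock: 31.57
tcp_pos: [0.4805, -0.3067, 0.0182]
orientation: [0.038, 3.14, -0.001]
contact_force: [-0.6, 0.0, -0.4]
grip_width: 0.0222
gripper_force: 25.2
clock: 32.23
tcp_pos: [0.4815, -0.2721, 0.1125]
orientation: [0.049, 3.133, -0.008]
contact_force: [1.0, -0.6, 0.0]
grip_width: 0.0219
gripper_force: 25.2
clock: 32.9
tcp_pos: [0.4844, -0.045, 0.1081]
orientation: [0.034, 3.141, 0.002]
contact_force: [0.6, -0.3, -0.5]
grip_width: 0.0221
gripper_force: 25.2
clock: 33.4
tcp_pos: [0.4848, -0.0486, 0.0581]
orientation: [0.041, 3.14, -0.0]
contact_force: [0.0, 0.1, -0.7]
grip_width: 0.022
gripper_force: 25.2
[ 0.48484238 -0.04863102  0.05808779] [-0.001  0.011 -0.167]
```

```bash
python3 -m crank '[[-0.001,0.01,-0.08,0,-1],[0,0,-0.05,0,-1],[0,0,-0.031,0,-1],[0,0,0,0,-1],[0,0,0,0,-0.6],[0,0,0,0,-0.2],[0,0,0,0,-0.2],[0,0,0,0,-0.2]]' 25
python3 -m crank '[[0,0,0.1,0,-0.2],[0,0,0.2,0,-0.2],[0,0,0.2,0,-0.2],[0,0,0.2,0,-0.2],[0,-0.15,0.1,0,-0.2],[0,-0.2,0,0,-0.2],[0,-0.2,0,0,-0.2],[0,-0.2,0,0,-0.2]]' 25
python3 -m crank '[[0,-0.2,0,0,-0.2],[0,-0.1,0,0,-0.2],[0,0,0,0,-0.2],[0,0,0,0,-0.2],[0,0,0,0,-0.2],[0,0,0,0,-0.2]]' 25
python3 - <<'E'
from h import *
t=r.grab_frame('top');cv2.imwrite('pics/top9.png',t)
cv2.imwrite('pics/top9v.png',cv2.resize(t[110:300,100:370],None,fx=2.9,fy=2.9,interpolation=cv2.INTER_CUBIC))
E
```

```text
clock: 34.07
tcp_pos: [0.4843, -0.046, 0.0254]
orientation: [0.039, 3.141, 0.0]
contact_force: [0.1, 0.7, 0.9]
grip_width: 0.0338
gripper_force: 0.0
clock: 34.73
tcp_pos: [0.4843, -0.1972, 0.1862]
orientation: [0.036, 3.139, 0.0]
contact_force: [0.8, -0.2, 0.1]
grip_width: 0.0339
gripper_force: 0.0
clock: 35.23
tcp_pos: [0.4843, -0.2541, 0.1849]
orientation: [-0.035, -3.141, -0.002]
contact_force: [1.1, -0.1, 0.5]
grip_width: 0.0341
gripper_force: 0.0
```

View pics/top9v.png

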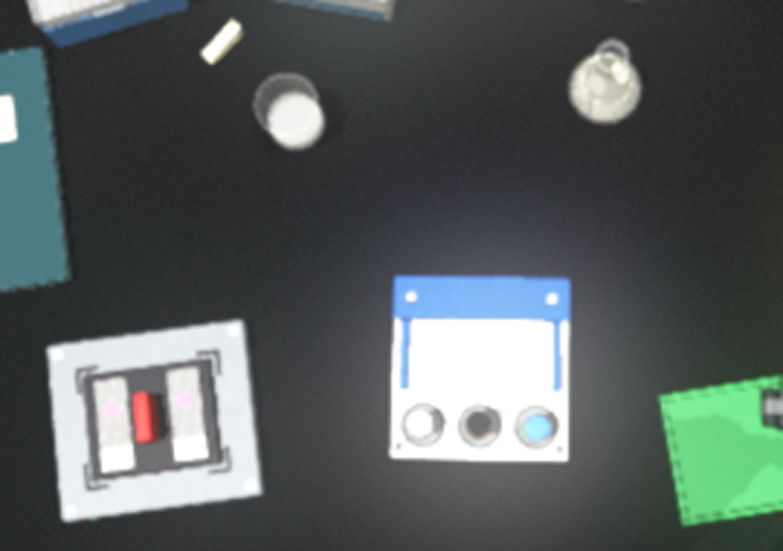

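The carrier sits square within the marks. White, amber and blue stand on their own rings at (422,425), (479,425) and (538,426). The flask, beaker and other objects have not moved, so I'm handing in.

```bash
python3 -c "
from bench import r
print(r.hand_in())"
```

```text
the job is handed in; nothing more can be done
None
```

The job is handed in at about 35 s on the clock: the slide carrier lies flat and square on the scanner window, centred to about 1 mm, and the white, amber and blue vials stand upright on their original rings, with the flask and beaker left where they were.

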